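# Light-gap check of a valve ball: seat the ball, hold the spring shutter open at the mark

### The arm

A 6-joint arm with a two-finger parallel gripper is mounted at the origin on a cart in front of the work surface, level with it; the furniture and walls round the work are solid. World frame = base frame: x ahead of the robot, y to its left, z up, the work surface at z = 0. Lengths are in mm, angles in rad, forces in N, time in s.
With the tool pointing down it reaches from about 300 to 775 mm from the base axis. Payload 14.6 kg.
Tool frame: the origin (TCP) lies midway between the tips of the shut fingers; the grasp point (between the pads) lies grasp_offset behind it (grasp_offset is the distance from the TCP to the grasp point, in mm); z points along the fingers, y is the line along which they close (so a half turn about z gives the same grasp; the last joint's range is limited). The gripper opens to 94 mm and grips with 3 to 60 N. Pads are 16 mm wide; open, the fingers measure 119 mm over their backs; the gripper's body (75 mm by 177 mm) begins 78 mm behind the grasp point.
Start: joints at [-1.393, 0.3, 1.521, -0, 1.321, -0.067], TCP at [133.293, -533.594, 205.446] pointing down, gripper open.
Joint ranges: [-3.03, 3.03], [-0.79, 2.21], [0.23, 2.52], [-1.04, 4.18], [0, 3.07], [-2.55, 2.55]. Speed limits (rad/s): [2.22, 2.22, 2.57, 3.14, 3.14, 3.14].

### API

Orientations are given as [roll, pitch, yaw] about the fixed x, y, z axes, in that order (R = Rz(yaw) Ry(pitch) Rx(roll)).
In Python, from cell import * gives the robot as it stands. The module is installed in compiled form; this text tells all that it offers.
- The arm moves only by the shell command python3 -m jog 'ROWS' [FORCE]. ROWS is JSON, a list of rows, each a list of 3 entries, a list of its own where there are three numbers: the finger opening in mm, from 0 to 94, then the shift along the tool's x, y, z in units of 50 mm (1.0 is 50 mm), then the turn about the tool's z in units of 180 degrees (1.0 is 180 degrees). In form: [[fingers, [dx, dy, dz], twist], ...]. A call has 1 to 20 rows; each row shifts and turns the commanded pose from where the row before left it, along the tool's axes as they then stand; what a row does not reach is not made up. A row lasts 1/10 s, in which the tool goes at most 50 mm and 8.59 degrees, less where a joint would pass 70% of its speed; a pose out of reach is approached as far as the arm can. A call with a number of a shift or a turn outside -1 to 1 is refused whole. A call with a gripper value outside its range is refused whole. The fingers move at their own pace and stop on an object; FORCE is the grip in N (left out, the last holds). Time passes only in rows, so rows that do not move let the fingers close. It gives the time, the measured TCP pose, the force, the opening and the grip force at its end, in the units of the state.
- read_state(): the state, without advancing time (a new reading comes with each control period).
- camera(name): name is "side" or "top" or "wrist"; returns the picture (400x640x3 uint8, red, green, blue); there is no depth.
- calibration(name): a dict with "mtx" (3x3 intrinsics, pixels), "distortion" ([k1, k2, p1, p2, k3] as OpenCV has them; the pictures are not rectified), "cam_to_world" (4x4, takes a point from camera to world coordinates); the wrist camera has in their place "hand_eye" (4x4, takes a point from camera to tool coordinates, whose origin is the TCP and whose axes are the flange's). Camera axes: x right, y down, z forward; pixel columns grow to the right and rows downward; lengths in mm; the calibration is good to about 2 mm. A picture is of the moment at which its call begins: read the wrist's pose just before it. calibration takes no time and is no camera call.
- sign_off(): hands the job in; it is judged then, once.
Trained networks look in the newest picture that a camera, given by its name, has taken for a name from the list of things; names that differ only in an ending like _2 or _b are one class to them, and where a whole thing is asked for, a point or a joint stands for the part that bears it (a point fixed in the world has none). Each returns a list of dicts, best first, with "conf" (0 to 1); they miss things now and then, are a little off and sometimes report something else, mostly with a low value. They report only what shows in the picture. A call takes as long as a camera call. They do not tell look-alikes from the thing itself.
- regions_of(camera, query): "pixels" (400x640 bool, what is visible of it) and "rect" ([centre column, centre row, width, height] in pixels, round what is visible of it).
The state is a dict: "clock": time; "joints": joint angles; "qd": joint speeds; "effort": joint torques, N m; "eef_pos": TCP position; "eef_rot": TCP orientation; "wrist_force": force on the tool from outside, world axes, zero at the start; "moment": the same for the moment, N m; "finger_gap": finger opening in mm; "finger_force": force on a finger pad.
Only numpy, scipy, OpenCV 4.12 (cv2) and the standard library are available. Lean on these libraries where they do the work, as an engineer would, in place of code of your own. Each camera call takes 0.05 s, during which the arm holds its last target. There are 200 camera calls.

### The job

Lower the steel ball gently into the tester's deep pot, keeping hold of it until it rests on the brass seat ring in the middle, and let go of it. Then pull the tester's spring-loaded shutter out by its black pull plate until the yellow pointer stands level with the red clip on the side rail, and keep holding it there: finish while holding the shutter at the mark, with the steel ball still on its seat. Leave the brass ball, loupe, jar and bottle alone.

Things in the scene. Friction and masses are not known exactly. Their poses are not given: they have to be found in the camera images.
- tester: Fixed light-gap tester: blue housing 136x136x26 mm, on it an open aluminium pot, 120 mm inside, 128 outside, floor at z = 30 mm, rim at 80. On the floor a brass seat ring (36 mm wide, 24 mm hole, top at z = 38). Origin: underside centre, below the pot's axis; x to its back, y to its left. The shutter leaves the front (x = -68 mm); a rail 16 mm high, 10 wide runs forward at y = +52 to x = -153.
- seat (a point): The point on the pot's axis where the centre of a ball that rests on the seat ring lies (54 mm above the bench, 24 mm above the pot's floor, 26 mm below its rim). Axes as the tester's.
- shutter (a joint): Slide of the spring-return shutter, m: 0 shut (spring-closed start), grows as it is pulled out along the tester's -x; end stop at 0.060. The spring pulls it shut with about 3 N at 0 and 1.4 N more for every 10 mm (about 10 N at 50 mm), and shuts it when it is let go.
- pull_grip (a point): Middle of the upper edge of the shutter's upright black pull plate with a yellow band: 12 mm thick along the tester's x, 40 mm wide along its y, from 12 to 62 mm above the bench. Moves with the shutter; when shut it stands 128 mm in front of the pot's axis, 54 mm clear of the housing. Axes as the tester's.
- pointer (a point): Tip of the shutter's thin yellow pointer arm, over the rail; moves with the shutter. When shut it is 80 mm in front of the pot's axis. Axes as the tester's.
- mark (a point): Tip of the red set clip that is fixed on the outer side of the rail, the mark to which the pointer is pulled; 28 to 48 mm in front of the pointer when the shutter is shut, different each time. Pointer and mark are level when they have the same tester x. Axes as the tester's.
- ball_steel: The steel valve ball (silver grey), 40 mm across, about 0.2 kg (0.14 to 0.26), loose. The body's origin lies on the ball's surface and turns with it: use its centre point instead.
- ball_steel_center (a point): Centre of the steel ball. At the start it rests on a black ring stand (38 mm across, 16 mm high), centre 32 mm above the bench.
- ball_brass: The brass ball (yellow), 40 mm across, on a like stand; to be left alone. The body's origin lies on its surface: use its centre point instead.
- ball_brass_center (a point): Centre of the brass ball, 32 mm above the bench. The two stands change places from start to start; their centres are at least 100 mm apart.
- loupe: Black eye loupe, 36 mm across, 35 mm high, a bystander. Origin: centre of its underside.
- cap_jar: Orange jar with a white cap, 38 mm across, 40 mm high, a bystander. Origin: centre of its underside.
- oil_bottle: White bottle with a blue spout, 34 mm across, 105 mm high, a bystander. Origin: centre of its underside.
Not all that is in view belongs to the job. Leave any blue look-alike of the ball_steel alone.

How it is judged (in metres and radians):
On the way, in this order (a step that is already met when the one before it is completed fails the run):
1. the steel ball is lowered into the pot in the gripper: centre within 12 mm of the seat point while the fingers still hold it (distance between ball_steel_center and seat below 0.012 m and contact force between ball_steel and the fingers above 0.5 N), for 0.05 s.
2. the steel ball rests on the seat ring, let go, with the shutter still shut (horizontal distance between ball_steel_center and seat below 0.005 m and z of ball_steel_center in the frame of seat between -0.004 and 0.004 m and contact force between ball_steel and the fingers below 0.05 N and value of joint shutter below 0.004 m), for 0.2 s.
3. the fingers pull the shutter until the pointer is within 4 mm of the red mark (x of pointer in the frame of mark between -0.004 and 0.004 m and contact force between shutter and the fingers above 2 N), for 0.3 s.
At the end, for the whole second after the job is handed in: The steel ball rests on the seat ring (centre within 5 mm sideways and 4 mm in height of the seat point), not touched by the fingers; the fingers hold the shutter (contact over 2 N) still (under 5 mm/s), with the pointer within 4 mm of the red mark along the tester's x (all of step 3 and horizontal distance between ball_steel_center and seat below 0.005 m and z of ball_steel_center in the frame of seat between -0.004 and 0.004 m and contact force between ball_steel and the fingers below 0.05 N and velocity of joint shutter between -0.005 and 0.005 m/s); the arm keeps its last pose, push and grip.
It fails at once if the steel ball is dropped or pressed hard into the tester (contact over 30 N) (contact force between ball_steel and tester above 30 N).
It fails at once if a bystander is shifted by more than 20 mm (distance of any of ball_brass_center, loupe, cap_jar, oil_bottle from where it was at the start of the episode above 0.02 m).
It also fails if it takes over 48 s, if anything falls off the work surface, if the arm or the gripper's body presses on something with over 40 N, if the wrist force passes 120 N, or if a joint passes its speed limit or range.

## Working session

There is one attempt and no reset: what is moved stays moved. The work goes in short steps, Python scripts to look and compute and a shell command to move; the robot and the scene stay as the last step left them, time stands still between calls to the robot, and variables do not carry over. Pictures are saved under pics/ and viewed, at most 10 in all, crops included, and the job is handed in when it is done.

```bash
mkdir -p pics
cat > h.py <<'E'
from cell import *
import numpy as np, cv2
from scipy.spatial.transform import Rotation as R
def snap(n,f=None):
    s=read_state(); im=camera(n)
    if f: cv2.imwrite('pics/'+f,im[:,:,::-1])
    return s,im
def c2w(n,s):
    c=calibration(n)
    if n!='wrist': return np.array(c['cam_to_world'])
    T=np.eye(4); T[:3,:3]=R.from_euler('xyz',s['eef_rot']).as_matrix(); T[:3,3]=s['eef_pos']
    return T@np.array(c['hand_eye'])
def ray(n,s,uv):
    c=calibration(n); T=c2w(n,s)
    p=cv2.undistortPoints(np.array([[uv]],float),np.array(c['mtx']),np.array(c['distortion']))[0,0]
    d=T[:3,:3]@np.array([p[0],p[1],1]); return T[:3,3],d/np.linalg.norm(d)
def at_z(r,z): return r[0]+r[1]*(z-r[0][2])/r[1][2]
def tri(rs):
    A=0;b=0
    for o,d in rs:
        P=np.eye(3)-np.outer(d,d); A=A+P; b=b+P@o
    x=np.linalg.solve(A,b); return x,[np.linalg.norm((np.eye(3)-np.outer(d,d))@(x-o)) for o,d in rs]
def proj(n,s,X):
    c=calibration(n); T=np.linalg.inv(c2w(n,s))
    return cv2.projectPoints(np.array(X,float).reshape(-1,1,3),cv2.Rodrigues(T[:3,:3])[0],T[:3,3],np.array(c['mtx']),np.array(c['distortion']))[0][:,0]
E
python3 - <<'E'
from h import *
ims=[]
for n in ('top','side','wrist'):
    s,im=snap(n,n+'0.png')
    for q in ('ball_steel','ball_brass','tester','pull_grip','mark','loupe','cap_jar','oil_bottle'):
        try:
            for r in regions_of(n,q)[:3]: print(n,q,round(r['conf'],2),np.round(r['rect'],1), np.round(at_z(ray(n,s,r['rect'][:2]),32)[:2]))
        except Exception as e: print(q,e)
print(read_state())
E
```

```text
top ball_steel 0.76 [316.5 252.2  13.3  12.8] [389. 204.]
top ball_steel 0.75 [278.2 225.8  12.4  14.3] [455. 303.]
top ball_steel 0.69 [254.1 255.   17.1  14.7] [379. 363.]
top ball_brass 0.74 [365.9 214.2  18.   26.6] [488.  79.]
top ball_brass 0.58 [227.8 225.7  16.3  16.8] [453. 433.]
top tester 0.78 [367.5 190.9  54.4  88.1] [548.  76.]
top tester 0.28 [227.8 224.6  15.7  17.1] [456. 433.]
top pull_grip 0.84 [360.9 217.3  26.8  28.2] [480.  92.]
top pull_grip 0.31 [278.6 231.1  10.4  16.5] [441. 302.]
top pull_grip 0.28 [368.2 190.7  56.1  85. ] [549.  74.]
top mark 0.73 [367.6 190.5  56.   87.2] [549.  75.]
top cap_jar 0.45 [277.  153.8  13.7  18.7] [640. 310.]
top oil_bottle 0.33 [274.4 153.2  10.6  18.2] [642. 317.]
side ball_steel 0.69 [273.4 283.   13.9  16.3] [426. 520.]
side ball_steel 0.61 [320.6 261.1  14.4  14.9] [369. 380.]
side ball_steel 0.28 [313.5 205.1  58.6  42.1] [553. 102.]
side ball_brass 0.63 [287.4 262.4  14.9  14.7] [445. 428.]
side tester 0.59 [313.  202.2  59.7  46.3] [565.  84.]
side tester 0.29 [335.4 211.9  18.9  14.9] [464. 110.]
side pull_grip 0.7 [334.9 210.1  23.5  16.6] [472. 100.]
side loupe 0.48 [378.4 185.5  10.9  12.6] [ 420. -153.]
side oil_bottle 0.51 [235.6 237.9  20.6  39.1] [649. 397.]
{'clock': 1.35, 'joints': array([-1.39256421e+00,  2.99912851e-01,  1.52099995e+00, -6.84874935e-06,
        1.32070433e+00, -6.66170518e-02]), 'qd': array([-0.00029416, -0.00114265,  0.00048515,  0.00151336, -0.00081383,
        0.0004718 ]), 'effort': array([ 4.91005940e-04, -5.31660855e+01, -3.52912295e+01,  7.09146657e-02,
        2.13644427e-02, -3.17070317e-05]), 'eef_pos': array([ 133.30980551, -533.58796165,  205.43855147]), 'eef_rot': array([-3.14156779e+00,  4.99188089e-06,  2.44850863e-01]), 'wrist_force': array([-0.36916029,  0.0619323 ,  0.52383223]), 'moment': array([-0.03157203, -0.04836902, -0.02420125]), 'finger_force': 0.0, 'finger_gap': 94.26773739807564}
```

View pics/top0.png

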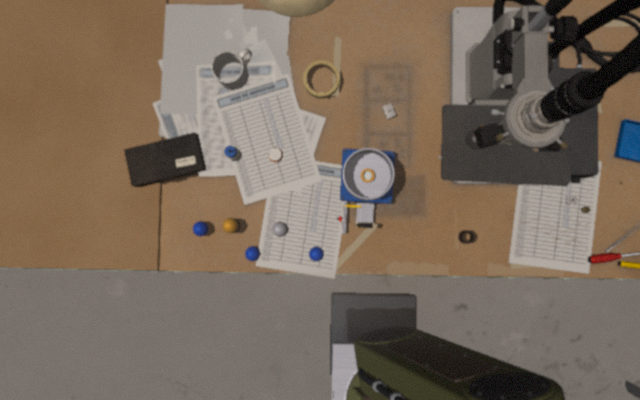

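View pics/side0.png

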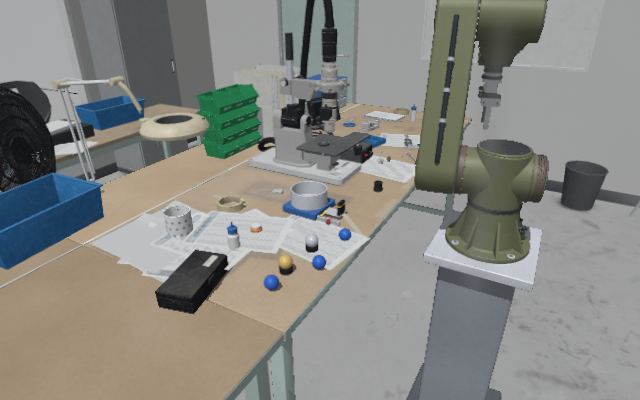

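The top view shows the ball candidates: silver-grey at (280,229) on a black stand, blue balls at (201,229), (252,254) and (316,254), and a brass one at (231,226). The side view shows the silver one at (312,241). Only the silver-grey ball fits; the tester is at (368,175), with its pull plate at (366,214). I'll confirm the ball in an enlarged crop.

Run:
```python
from h import *
a=cv2.imread('pics/top0.png')[140:270,190:400]; b=cv2.imread('pics/side0.png')[170:300,250:370]
cv2.imwrite('pics/crop0.png',np.hstack([cv2.resize(a,None,fx=2.4,fy=2.4,interpolation=2),cv2.resize(b,(288,312),interpolation=2)]))
s=read_state()
def t(n,u,v):
    x,e=tri([ray('top',s,u),ray('side',s,v)]); print(n,np.round(x,1),np.round(e,1))
t('steel',(280,229),(312,241))
t('pot rim c',(368,173),(310,189))
for nm,uv,z in (('steel',(280,229),32),('pot',(369,173),80),('plate',(366.5,214),62),('brass',(231,226),32),('loupe',(466,237),30),('jar',(275,155),40),('bottle',(231,152),105)): print(nm,np.round(at_z(ray('top',s,uv),z),1))
print(calibration('wrist'))
```

```text
steel [445.6 298.1  28. ] [1.3 1.3]
pot rim c [586.   75.5  74.7] [3.9 3.9]
steel [446.8 298.2  32. ]
pot [589.   75.2  80. ]
plate [488.1  79.1  62. ]
brass [452.3 424.5  32. ]
loupe [ 434.3 -176.9   30. ]
jar [636.  314.3  40. ]
bottle [632.7 413.1 105. ]
{'mtx': array([[319.49370045,   0.        , 314.80854692],
       [  0.        , 319.49370045, 201.84414191],
       [  0.        ,   0.        ,   1.        ]]), 'distortion': array([0.0186152, 0.       , 0.       , 0.       , 0.       ]), 'hand_eye': array([[-3.79521623e-05, -9.71804961e-01, -2.35786167e-01,
         6.68426053e+01],
       [ 9.99999840e-01,  9.60449091e-05, -5.56814156e-04,
         1.76617327e-01],
       [ 5.63760820e-04, -2.35786150e-01,  9.71804802e-01,
        -1.79438365e+02],
       [ 0.00000000e+00,  0.00000000e+00,  0.00000000e+00,
         1.00000000e+00]])}
```

View pics/crop0.png

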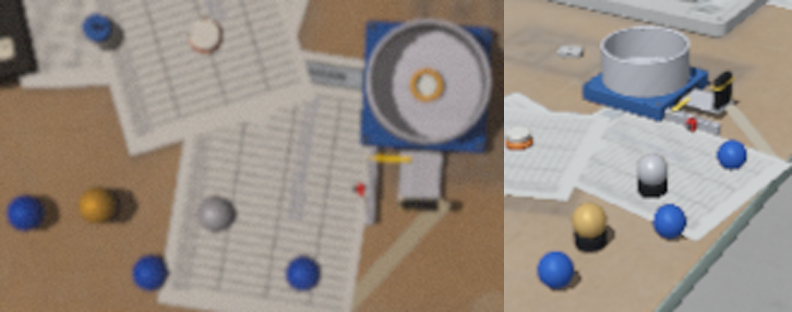

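The crop confirms it: the silver-grey ball on the black stand, at (215,213) in the top half and (652,168) in the side half, is the steel one. The red clip shows at (360,188) and the yellow pointer at (390,158).

```bash
python3 -m jog '[[70,[0.36,-0.33,0],0],[70,[0.72,-0.67,0],0],[70,[0.72,-0.67,0],0],[70,[0.72,-0.67,0],0],[70,[0.72,-0.67,0],0],[70,[0.72,-0.67,0],0],[70,[0.72,-0.67,0],0],[70,[0.72,-0.67,0],0],[70,[0.72,-0.67,0],0],[70,[0.72,-0.67,0],0],[70,[0.72,-0.67,0],0],[70,[0.5,-0.8,0],0],[70,[0.28,-0.9,0],0],[70,[0.28,-0.9,0],0],[70,[0.28,-0.9,0],0],[70,[0.28,-0.9,0],0],[70,[0.28,-0.9,0],0],[70,[0.27,-0.9,0],0],[70,[0.27,-0.9,0],0],[70,[0.1,-0.3,0],0]]'
python3 -m jog '[[70,[0,0,0],-0.045],[70,[0,0,0],-0.047],[70,[0,0,0],-0.047],[70,[0,0,0],-0.047],[70,[0,0,0],-0.047],[70,[0,0,0],-0.047],[70,[0,0,0],-0.047],[70,[0,0,0],-0.047],[70,[0,0,0],-0.047],[70,[0,0,0],0],[70,[0,0,0],0]]'
cat > b.py <<'E'
from h import *
import sys
s,im=snap('wrist',sys.argv[1]); print(np.round(s['eef_pos'],1),np.round(s['eef_rot'],3),s['clock'])
for r in regions_of('wrist','ball_steel'):
    m=r['pixels']; c,rad=cv2.minEnclosingCircle(np.argwhere(m)[:,::-1].astype(np.float32))
    print(round(r['conf'],2),np.round(r['rect'],1),np.round(c,1),round(rad,1),im[m].mean(0).round(),at_z(ray('wrist',s,r['rect'][:2]),32).round(1))
E
python3 b.py w1.png
```

```text
clock: 3.35
eef_pos: [447.8, 292.2, 205.2]
eef_rot: [-3.141, 0.0, 0.248]
wrist_force: [1.1, -0.3, 0.8]
finger_gap: 69.9
finger_force: 0.0
clock: 4.45
eef_pos: [448.5, 288.5, 205.5]
eef_rot: [3.142, 0.0, 1.563]
wrist_force: [-0.1, 0.5, 0.1]
finger_gap: 70.0
finger_force: 0.0
[448.5 288.5 205.5] [3.142 0.    1.563] 4.45
0.81 [264.6 255.7  23.6  28.3] [261.6 252.4] 16.7 [ 56.  74. 126.] [387.2 205.5  32. ]
0.71 [313.1 178.9  32.4  38.2] [311.6 177.4] 17.8 [131. 132. 133.] [445.5 297.   32. ]
0.62 [252.5 113.   39.3  41.6] [252.5 112. ] 19.5 [ 55.  69. 119.] [381.8 368.3  32. ]
0.3 [486.4 160.6  39.5  35.4] [485.5 161.5] 20.8 [157. 146. 134.] [635.6 315.6  32. ]
```

View pics/w2.png

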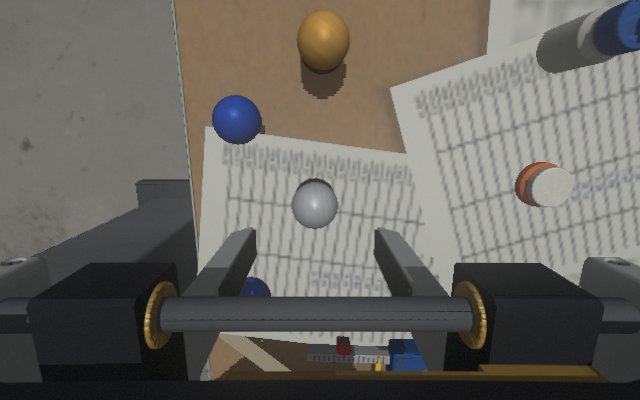

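The ball is at (314,205), between the open fingers, with nothing else near the jaws. The two views agree on its position.

```bash
python3 - <<'E'
from h import *
s1=dict(eef_pos=[448.5,288.5,205.5],eef_rot=[3.142,0,1.563]); s2=read_state()
print(tri([ray('wrist',s1,(313,178.7)),ray('wrist',s2,(314.8,205.2))]))
E
python3 -m jog '[[70,[0.01,0,0.5],0],[70,[0,0,0.7],0],[70,[0,0,0.5],0],[70,[0,0,0.33],0],[70,[0,0,0],0],[30,[0,0,0],0],[30,[0,0,0],0],[30,[0,0,0],0],[30,[0,0,0],0],[30,[0,0,0],0],[30,[0,0,0],0]]' 20
```

```text
(array([445.21000375, 295.12013482,  19.11801825]), [np.float64(0.001072700666573701), np.float64(0.0010727006665599019)])
clock: 6.25
eef_pos: [445.6, 298.0, 14.4]
eef_rot: [3.141, -0.0, 1.567]
wrist_force: [-1.4, 0.4, 5.2]
finger_gap: 38.9
finger_force: 20.0
```

```bash
python3 -m jog '[[30,[0,0,-0.2],0],[30,[0,0,-0.5],0],[30,[0,0,-0.8],0],[30,[0,0,-0.8],0],[30,[0,0,-0.7],0],[30,[-0.4,0.13,0],0],[30,[-0.8,0.27,0],0],[30,[-0.8,0.27,0],0],[30,[-0.8,0.27,0],0],[30,[-0.8,0.27,0],0],[30,[-0.8,0.27,0],0],[30,[-0.8,0.27,0],0],[30,[-0.4,0.13,0],0],[30,[0,0,0],0],[30,[0,0,0],0]]'
cat > t.py <<'E'
from h import *
import sys
s,im=snap('wrist',sys.argv[1]); print(repr(s['eef_pos']),repr(s['eef_rot']),s['clock'],s['finger_gap'])
for q in ('tester','pull_grip','ball_steel','mark'):
  for r in regions_of('wrist',q)[:2]: print(q,round(r['conf'],2),np.round(r['rect'],1))
E
python3 t.py w3.png
```

```text
clock: 7.75
eef_pos: [538.2, 17.5, 164.1]
eef_rot: [-3.141, -0.0, 1.567]
wrist_force: [-0.3, -0.9, -2.2]
finger_gap: 39.3
finger_force: 20.0
array([538.20793492,  17.49227141, 164.0506791 ]) array([-3.14119927e+00, -1.42721714e-04,  1.56659512e+00]) 7.75 39.310331938794505
tester 0.94 [331.1 131.9 246.4 159.6]
pull_grip 0.56 [254.4 112.6  79.6  73.8]
pull_grip 0.24 [315.2 253.8  72.9  76.1]
ball_steel 0.81 [140.    7.7  38.8   7.9]
ball_steel 0.57 [317.1 252.2  69.5  78.7]
mark 0.58 [253.7 111.   77.   85. ]
mark 0.55 [248.6  64.1  19.3  16.2]
```

View pics/w3.png

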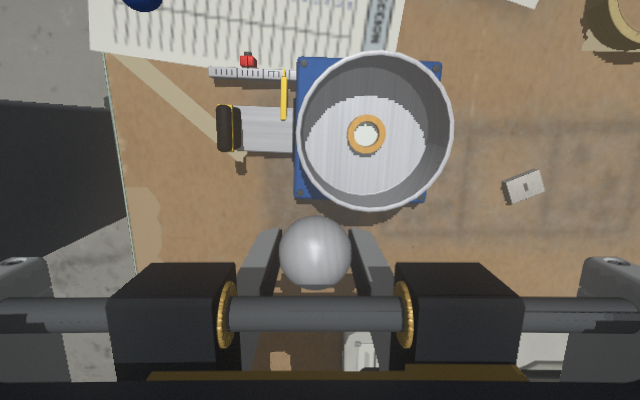

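The steel ball is held between the fingers at (315,252). The pot, with its seat ring at (366,134), the plate at (225,128), the yellow pointer at (284,95) and the red clip at (248,60) are all clear.

```bash
cat > m.py <<'E'
from h import *
def mask(im,lo,hi,box):
    h=cv2.cvtColor(im,cv2.COLOR_RGB2HSV); m=cv2.inRange(h,lo,hi)>0
    k=np.zeros_like(m); x0,x1,y0,y1=box; k[y0:y1,x0:x1]=1; return m&k
def blob(m):
    n,l,st,c=cv2.connectedComponentsWithStats(m.astype(np.uint8)); i=1+st[1:,4].argmax(); return l==i
def pts(m): return np.argwhere(m)[:,::-1]
if __name__=='__main__':
    im=cv2.imread('pics/w3.png')[:,:,::-1].copy()
    s=dict(eef_pos=np.array([538.208,17.492,164.051]),eef_rot=[-3.1412,-1.4e-4,1.566595])
    W=lambda uv,z: at_z(ray('wrist',s,uv),z)
    ring=blob(mask(im,(8,90,80),(28,255,255),(335,400,105,165)))
    (c,ax,an)=cv2.fitEllipse(cv2.convexHull(pts(ring).astype(np.int32)))
    print('ring',c,ax,W(c,38).round(1), W(c,34).round(1))
    ye=blob(mask(im,(22,120,100),(35,255,255),(270,300,60,130))); p=pts(ye); print('ptr',p.min(0),p.max(0),p.mean(0))
    rd=blob(mask(im,(0,150,80),(6,255,255),(230,270,45,75))); p=pts(rd); print('red',p.min(0),p.max(0),p.mean(0))
    for uv in ((297,58),(441,63),(297,198),(427,202)): print('corner',W(uv,26).round(1))
    a,b=W((297,58),26),W((441,63),26); print('yaw',np.arctan2(b[1]-a[1],b[0]-a[0]))
    for z in (62,): print('plate',W((225,128),z).round(1))
    z=181; print('ball',[W((315.5,252),z).round(1) for z in (178,182,186)])
    crop=np.hstack([cv2.resize(im[45:165,205:305],None,fx=4,fy=4,interpolation=2),cv2.resize(im[45:165,300:400],None,fx=4,fy=4,interpolation=2)])
    cv2.imwrite('pics/c3.png',crop[:,:,::-1])
E
python3 m.py
```

```text
ring (365.98529052734375, 133.52780151367188) (37.43644332885742, 38.63872146606445) [585.1  76.6  38. ] [585.7  76.5  34. ]
ptr [280  69] [286 119] [283.38721805  95.9924812 ]
red [240  56] [253  65] [246.44444444  60.35714286]
corner [521.2 144.3  26. ]
corner [653.6 139.1  26. ]
corner [518.8  12.4  26. ]
corner [651.4   7.6  26. ]
yaw -0.038898355076728716
plate [460.3  82.4  62. ]
ball [array([537.4,  16.4, 178. ]), array([537.4,  18.1, 182. ]), array([537.4,  19.8, 186. ])]
```

View pics/c3.png

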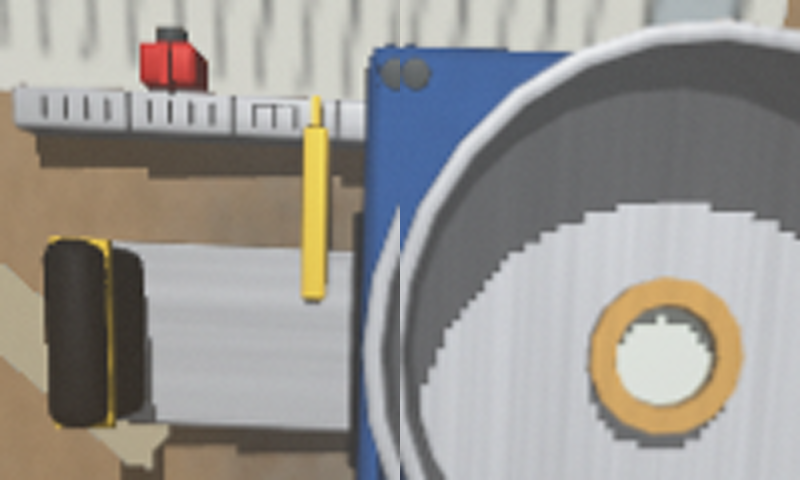

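```bash
python3 -m jog '[[30,[0.05,0.3,0.1],0.0],[30,[0.05,0.42,0.1],0],[30,[0.05,0.2,0.08],0],[30,[0,0,0],0],[30,[0,0,0],0]]'
cat > m2.py <<'E'
from m import *
s,im=snap('wrist','w4.png'); print(s['eef_pos'].round(2),s['eef_rot'].round(4),s['clock'])
regions_of('wrist','tester')
ring=blob(mask(im,(8,90,80),(28,255,255),(200,420,60,210)))
c,ax,an=cv2.fitEllipse(cv2.convexHull(pts(ring).astype(np.int32)))
print(c,ax,at_z(ray('wrist',s,c),38))
s1=dict(eef_pos=np.array([538.208,17.492,164.051]),eef_rot=[-3.1412,-1.4e-4,1.566595])
print(tri([ray('wrist',s1,(365.99,133.53)),ray('wrist',s,c)]))
for r in regions_of('wrist','ball_steel'): 
    if abs(r['rect'][1]-252)<25: print('ball',r['rect'], at_z(ray('wrist',s,r['rect'][:2]),s['eef_pos'][2]+17.6))
E
python3 m2.py
```

```text
clock: 8.5
eef_pos: [583.9, 25.0, 149.7]
eef_rot: [-3.141, 0.0, 1.568]
wrist_force: [-0.3, 0.1, -2.3]
finger_gap: 39.3
finger_force: 20.0
[583.93  25.04 149.74] [-3.1408  0.      1.5679] 8.5
(317.5389099121094, 143.147705078125) (38.84589385986328, 39.366580963134766) [585.28469391  76.31959744  38.        ]
(array([585.26251203,  76.41613281,  36.88401863]), [np.float64(0.1616373843371059), np.float64(0.16163738433702837)])
ball [315.1, 251.3, 68.7, 77.0] [582.96386503  25.91036521 167.34416355]
```

```bash
python3 -m jog '[[30,[0.2,0.02,0],0],[30,[0.4,0.02,0],0],[30,[0.3,0,0],0],[30,[0.116,0.004,0],0],[30,[0,0,0],0],[30,[0,0,0.3],0],[30,[0,0,0.4],0],[30,[0,0,0.4],0],[30,[0,0,0.4],0],[30,[0,0,0.3],0],[30,[0,0,0.2],0],[30,[0,0,0.1],0],[30,[0,0,0],0],[30,[0,0,0],0]]'; python3 -m jog '[[30,[0,0,0.04],0],[30,[0,0,0.04],0],[30,[0,0,0.03],0],[30,[0,0,0],0],[30,[0,0,0],0]]'
```

```text
clock: 10.05
eef_pos: [587.3, 75.6, 45.7]
eef_rot: [3.141, -0.0, 1.567]
wrist_force: [0.1, 0.3, -2.0]
finger_gap: 38.7
finger_force: 20.0
clock: 10.55
eef_pos: [586.9, 75.6, 39.5]
eef_rot: [3.142, -0.0, 1.567]
wrist_force: [0.1, 0.7, -2.3]
finger_gap: 38.7
finger_force: 20.0
```

```bash
python3 -m jog '[[30,[0,-0.01,0.02],0],[30,[0,0,0.02],0],[30,[0,0,0],0]]'; python3 -m jog '[[30,[0,0,0.015],0],[30,[0,0,0],0]]';  python3 -m jog '[[30,[0,0,0.015],0],[30,[0,0,0],0]]'
```

```text
clock: 10.85
eef_pos: [586.3, 75.6, 37.3]
eef_rot: [-3.141, 0.0, 1.567]
wrist_force: [0.4, -0.7, -2.2]
finger_gap: 39.0
finger_force: 20.0
clock: 11.05
eef_pos: [586.5, 75.7, 36.8]
eef_rot: [3.141, -0.0, 1.567]
wrist_force: [-0.7, 0.3, -0.7]
finger_gap: 38.8
finger_force: 20.0
clock: 11.25
eef_pos: [586.6, 75.7, 36.4]
eef_rot: [3.141, -0.0, 1.567]
wrist_force: [-1.9, 0.3, 4.6]
finger_gap: 38.9
finger_force: 20.0
```

Contact with the seat came at the expected height, so I'll release and rise.

```bash
python3 -m jog '[[42,[0,0,0],0],[46,[0,0,0],0],[50,[0,0,0],0],[54,[0,0,0],0],[56,[0,0,0],0],[56,[0,0,0],0],[56,[0,0,0],0]]'; python3 -m jog '[[56,[0,0,-0.2],0],[56,[0,0,-0.4],0],[56,[0,0,-0.6],0],[56,[0,0,-0.6],0],[56,[0,0,-0.5],0],[56,[-0.5,-0.2,0],0],[56,[-0.6,-0.5,0],0],[56,[-0.2,-0.5,0],0],[56,[0,0,0],0],[56,[0,0,0],0]]'; python3 t.py w5.png
```

```text
clock: 11.95
eef_pos: [586.3, 75.6, 35.9]
eef_rot: [-3.142, -0.0, 1.567]
wrist_force: [0.2, 0.3, -0.5]
finger_gap: 56.1
finger_force: 0.0
clock: 12.95
eef_pos: [526.5, 10.8, 152.0]
eef_rot: [3.14, -0.0, 1.567]
wrist_force: [0.2, -0.5, 0.6]
finger_gap: 56.1
finger_force: 0.0
array([526.51987221,  10.77827233, 151.98834829]) array([ 3.14003983e+00, -2.22993329e-05,  1.56691452e+00]) 12.95 56.140144213062015
tester 0.6 [346.1 121.1 261.9 170.8]
pull_grip 0.67 [265.4 107.8  84.5  80.8]
mark 0.78 [258.8  53.2  19.   18.9]
```

View pics/w5.png

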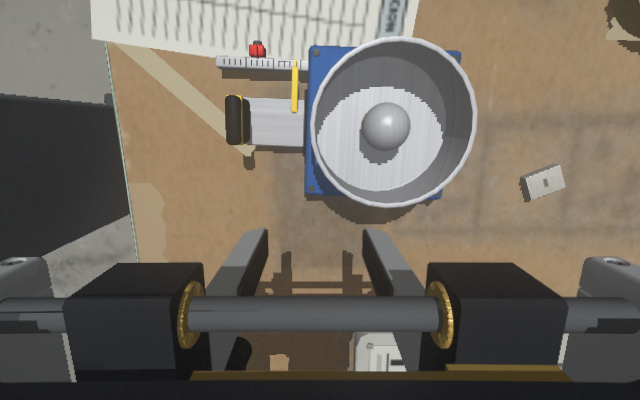

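The ball rests on the ring at (386,125) and the shutter is still shut. Next I'll measure the ball, plate, pointer and clip.

```bash
cat > m5.py <<'E'
from m import *
s3=dict(eef_pos=np.array([538.208,17.492,164.051]),eef_rot=[-3.1412,-1.4e-4,1.566595])
s5=dict(eef_pos=np.array([526.52,10.778,151.988]),eef_rot=[3.14004,0,1.566915])
F={}
for f,s,b in (('w3',s3,0),('w5',s5,1)):
    im=cv2.imread(f'pics/{f}.png')[:,:,::-1].copy()
    ye=blob(mask(im,(22,120,100),(35,255,255),(275,305,45,130))); p=pts(ye); t=p[p[:,1]<=p[:,1].min()+3].mean(0); 
    rd=blob(mask(im,(0,150,80),(6,255,255),(230,275,35,75))); q=pts(rd)
    g=mask(im,(0,0,0),(179,255,60),(210,245,85,160)); g=blob(g); k=pts(g)
    hull=cv2.minAreaRect(k.astype(np.float32))
    F[f]=dict(ptr=t,red=q.mean(0),ptrc=p.mean(0),plate=np.array(hull[0]))
    print(f,F[f],hull, k.min(0),k.max(0))
for n in F['w3']: print(n,tri([ray('wrist',s3,F['w3'][n]),ray('wrist',s5,F['w5'][n])])[0].round(1),[at_z(ray('wrist',s,F[f][n]),62 if n=='plate' else 20).round(1) for f,s in (('w3',s3),('w5',s5))])
print('ball',at_z(ray('wrist',s5,(386,125.3)),54),at_z(ray('wrist',s5,(386,125.3)),58))
a=np.array([np.cos(-.039),np.sin(-.039)])
print(proj('wrist',s5,[[586,76,54],[586-128*a[0],76-128*a[1],62]]))
E
python3 m5.py
```

```text
w3 {'ptr': array([283.57142857,  70.71428571]), 'red': array([246.44444444,  60.35714286]), 'ptrc': array([283.38721805,  95.9924812 ]), 'plate': array([223.80154419, 127.92769623])} ((223.80154418945312, 127.92769622802734), (46.20652770996094, 14.47767448425293), 86.8201675415039) [216 105] [231 151]
w5 {'ptr': array([294.8,  60.2]), 'red': array([255.98611111,  49.59722222]), 'ptrc': array([294.19512195,  87.93031359]), 'plate': array([235.84803772, 120.24765015])} ((235.84803771972656, 120.24765014648438), (11.868257522583008, 48.16606521606445), 4.969740390777588) [228  96] [240 144]
ptr [508.2 134.   23.2] [array([508. , 134.4,  20. ]), array([508. , 134.6,  20. ])]
red [473.2 143.8  18.5] [array([473.4, 143.5,  20. ]), array([473.4, 143.4,  20. ])]
ptrc [506.  112.6   6.8] [array([507.1, 111.7,  20. ]), array([507., 111.,  20.])]
plate [468.9  82.1  94.9] [array([459.3,  82.4,  62. ]), array([461.4,  81.8,  62. ])]
ball [585.79605231  77.35022024  54.        ] [584.92502727  77.3647646   58.        ]
[[386.16125351 126.94675482]
 [231.82904024 121.33656471]]
```

```bash
python3 -m jog '[[44,[0,0,0],0.011],[44,[0.3,-0.3,0],0],[44,[0.5,-0.5,0],0],[44,[0.4,-0.4,0.1],0],[44,[0.16,-0.184,0.3],0],[44,[0,0,0.3],0],[44,[0,0,0],0],[44,[0,0,0],0]]'; python3 t.py w6.png
```

```text
clock: 14.0
eef_pos: [459.9, 81.5, 116.2]
eef_rot: [-3.141, 0.0, 1.533]
wrist_force: [0.1, 0.0, 0.2]
finger_gap: 43.8
finger_force: 0.0
array([459.88583748,  81.5015719 , 116.24085331]) array([-3.14135756e+00,  3.90024471e-07,  1.53300568e+00]) 14.0 43.826922821381906
tester 0.6 [437.8 208.5 306.  168.4]
pull_grip 0.97 [343.5 186.7  72.3 102.8]
ball_steel 0.83 [479.9 213.   54.1  54.8]
ball_steel 0.76 [211.9  58.6  52.2  52.2]
mark 0.73 [330.1 132.2  17.2  17.8]
```

View pics/w6.png

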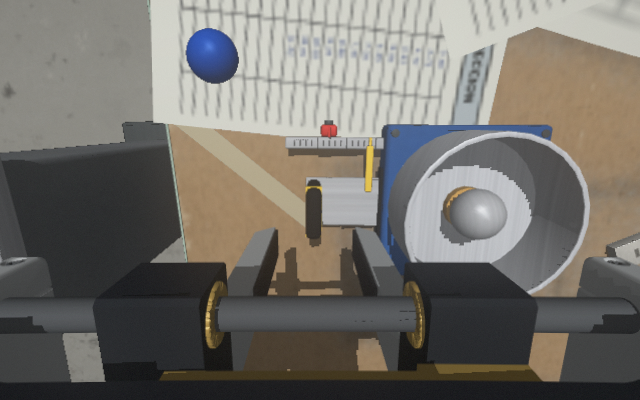

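The plate is centred between the fingers at (314,212). The pointer is at (369,150), the clip at (329,130), and the ball is still seated. Now I'll descend and grip.

```bash
python3 -m jog '[[44,[0,0,0.3],0],[44,[0,0,0.5],0],[44,[0,0,0.5],0],[44,[0,0,0.34],0],[44,[0,0,0],0],[5,[0,0,0],0],[5,[0,0,0],0],[5,[0,0,0],0],[5,[0,0,0],0],[5,[0,0,0],0],[5,[0,0,0],0],[5,[0,0,0],0]]' 45
```

```text
clock: 15.45
eef_pos: [458.7, 81.5, 34.4]
eef_rot: [-3.14, 0.0, 1.533]
wrist_force: [-9.9, -0.0, 10.3]
finger_gap: 11.8
finger_force: 45.0
```

```bash
python3 -m jog '[[5,[0,-0.05,0],0],[5,[0,-0.1,0],0],[5,[0,-0.1,0],0],[5,[0,-0.1,0],0],[5,[0,-0.1,0],0],[5,[0,-0.1,0],0],[5,[0,-0.1,0],0],[5,[0,-0.05,0],0],[5,[0,0,0],0],[5,[0,0,0],0],[5,[0,0,0],0]]'; python3 t.py w7.png
python3 - <<'E'
from h import *
im=cv2.imread('pics/w7.png'); cv2.imwrite('pics/c7.png',cv2.resize(im[100:300,260:460],None,fx=3,fy=3,interpolation=2)[:600])
E
```

```text
clock: 16.55
eef_pos: [425.3, 82.9, 34.4]
eef_rot: [3.139, -0.001, 1.533]
wrist_force: [7.7, 2.2, 0.5]
finger_gap: 11.5
finger_force: 45.0
array([425.2971277 ,  82.91967718,  34.4260912 ]) array([ 3.13909371e+00, -5.65425121e-04,  1.53269253e+00]) 16.55 11.534560677991522
tester 0.81 [469.8 244.7 334.9 241.7]
pull_grip 0.94 [379.9 215.6 156.5 151.2]
ball_steel 0.9 [605.4 244.4  69.3  55.8]
ball_steel 0.8 [226.4  34.   75.6  65.1]
mark 0.87 [390.1 133.9  32.1  21.3]
```

View pics/w7.png

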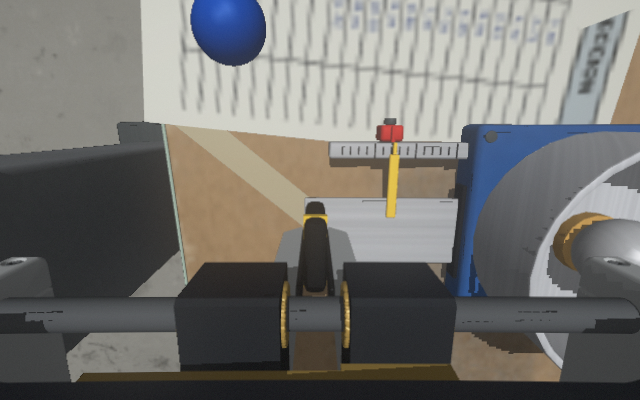

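Run:
```python
from m import *
s=read_state(); im=cv2.imread('pics/w7.png')[:,:,::-1].copy()
p=pts(blob(mask(im,(22,120,100),(35,255,255),(375,410,135,225)))); q=pts(blob(mask(im,(0,150,80),(6,255,255),(370,410,115,150))))
t=p[p[:,1]<=p[:,1].min()+4].mean(0); print(t,q.mean(0),q.min(0),q.max(0))
a=np.array([np.cos(-.039),np.sin(-.039),0])
lo=q[q[:,1]>=q[:,1].max()-2].mean(0); print(lo)
for zp in (17,22):
  for zm in (12,16,22):
    P=at_z(ray('wrist',s,t),zp); print(zp,zm,[((P-at_z(ray('wrist',s,c),zm))@a).round(2) for c in (q.mean(0),lo)])
s6=dict(eef_pos=np.array([459.886,81.5,116.24]),eef_rot=[-3.14136,0,1.533006])
im=cv2.imread('pics/w6.png')[:,:,::-1].copy()
q6=pts(blob(mask(im,(0,150,80),(6,255,255),(310,350,115,145)))).mean(0)
print('red',tri([ray('wrist',s6,q6),ray('wrist',s,q.mean(0))]))
s3=dict(eef_pos=np.array([538.208,17.492,164.051]),eef_rot=[-3.1412,-1.4e-4,1.566595])
print(tri([ray('wrist',s3,(246.44,60.36)),ray('wrist',s6,q6),ray('wrist',s,q.mean(0))]))
p6=pts(blob(mask(im,(22,120,100),(35,255,255),(355,385,135,200)))); t6=p6[p6[:,1]<=p6[:,1].min()+3].mean(0)
print('ptr',tri([ray('wrist',s3,(283.57,70.7)),ray('wrist',s6,t6)]))
```

```text
[394.66666667 145.16666667] [391.86785714 132.43214286] [382 125] [402 141]
[392.08 139.4 ]
17 12 [np.float64(0.96), np.float64(0.57)]
17 16 [np.float64(1.91), np.float64(1.53)]
17 22 [np.float64(3.33), np.float64(2.97)]
22 12 [np.float64(-0.29), np.float64(-0.67)]
22 16 [np.float64(0.66), np.float64(0.29)]
22 22 [np.float64(2.09), np.float64(1.73)]
red (array([472.66879778, 144.18629654,  18.03984237]), [np.float64(0.1594243182733883), np.float64(0.15942431827340153)])
(array([472.82724202, 144.10992806,  16.8950965 ]), [np.float64(0.09882252450085385), np.float64(0.23760773347106948), np.float64(0.15391185444404962)])
ptr (array([507.92031908, 134.59142071,  18.88202421]), [np.float64(0.07600223532091245), np.float64(0.07600223532093404)])
```

```bash
python3 -m jog '[[5,[0,-0.018,0],0],[5,[0,-0.018,0],0],[5,[0,0,0],0],[5,[0,0,0],0],[5,[0,0,0],0],[5,[0,0,0],0],[5,[0,0,0],0]]'; python3 t.py w8.png
python3 - <<'E'
from m import *
s=read_state(); im=cv2.imread('pics/w8.png')[:,:,::-1].copy()
p=pts(blob(mask(im,(22,120,100),(35,255,255),(375,410,135,225)))); q=pts(blob(mask(im,(0,150,80),(6,255,255),(370,410,115,150))))
t=p[p[:,1]<=p[:,1].min()+4].mean(0); print(t,q.mean(0))
a=np.array([np.cos(-.039),np.sin(-.039),0])
print((at_z(ray('wrist',s,t),19)-at_z(ray('wrist',s,q.mean(0)),17.5))@a)
cv2.imwrite('pics/c8.png',np.hstack([cv2.resize(im[110:240,300:450],None,fx=3,fy=3,interpolation=2),cv2.resize(im[180:310,530:640],None,fx=3,fy=3,interpolation=2)])[:,:,::-1])
E
```

```text
clock: 17.5
eef_pos: [423.5, 83.0, 34.4]
eef_rot: [3.139, -0.001, 1.533]
wrist_force: [8.4, 1.3, 1.0]
finger_gap: 11.7
finger_force: 45.0
array([423.51498765,  83.00293994,  34.40358071]) array([ 3.13910484e+00, -5.57738373e-04,  1.53272882e+00]) 17.5 11.742713943668738
tester 0.8 [471.1 245.3 337.9 239.1]
pull_grip 0.71 [382.  215.5 156.3 144.4]
ball_steel 0.76 [607.8 244.4  63.7  52.7]
ball_steel 0.57 [229.9  35.6  77.7  62.7]
mark 0.95 [391.9 133.2  31.1  21. ]
[394.76470588 145.17647059] [394.88257576 132.13636364]
0.02929974871749855
```

View pics/c8.png

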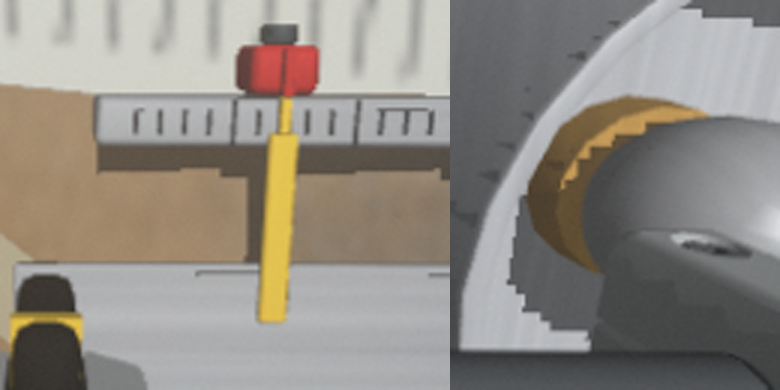

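The pointer tip at (286,97) lines up with the clip's centre line at (287,70). The ball sits on the brass ring, and the shutter is held still with about 8 N on the wrist, so I'm handing in.

```bash
python3 -c "
from cell import *
print(sign_off())"
```

```text
the job is handed in; nothing more can be done
None
```

The steel ball is on its seat ring and released, the shutter is held with the pointer level with the red clip (measured difference about 0 mm), and the job is handed in; no verdict came back.

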